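# Unlock the length stop and run it home

## Task

Unlock the sloping length stop: draw its lock pin straight out of the carriage and park the pin in the side notch of the pin holder, hanging upright by its collar at the back of the notch, and let go of it. Then slide the freed carriage along its rail fully home against the end block. Leave the glass lifter, the sealant tube and the pliers where they are.

Things in the scene. Friction and masses are not known exactly. Their poses are not given: they have to be found in the camera images.
- rail: Fixed length-stop rail on a dark base plate (160 x 370 mm). Origin on the bench straight under the line the bore mouth slides on; z up, own y along the rail (roughly towards the robot), x roughly to the robot's left. The rail's top face leans 35 degrees towards own -x (the robot's right): its outward normal is (-0.574, 0, 0.819) in this frame. Dark steel end block at the +y end of the rail.
- lamp (a point): Centre of the white lamp bar, 14 mm wide, 18 mm high, 380 mm long along the rail's y, 235 mm above the bench, straight over the carriage; axes as rail. Two 22 mm posts carry it, at own x = 100 mm, y = -170 and +170 mm. An upright gripper does not fit under it: reach pin and thumb plate tilted, along the sloping normal from the robot's right-hand side.
- carriage (a joint): Slide of the aluminium carriage (150 mm long along y, 70 mm wide, 36 mm thick) along the rail's +y. 0 = as pinned at the start, 0.110 m = fully home against the end block. About 2 N of friction, stays where it is left; locked while the pin is in.
- bore (a point): Centre of the mouth of the round bore (22.5 mm) in the carriage's sloping top face, 95 mm above the bench; moves with the carriage. Own z is the bore's axis, pointing out: 35 degrees from vertical towards the rail's -x; y along the rail. At the start it is at (0, -125, 95) mm in the rail's frame.
- fin (a point): Middle of the thumb plate on the carriage, to be gripped or pushed: 14 mm thick along the rail (y), 50 mm wide, standing 55 mm out of the sloping face; this point is 36 mm out from the face and 90 mm from the bore towards the end block. Same axes as bore.
- pin_grip (a point): Centre of the lock pin's round dark handle (26 mm diameter, 60 mm long), where to grasp it. Own z is the pin's axis, towards the handle's free end. Below the handle: collar 40 mm across, 6 mm thick, its underside 36 mm below this point; then a neck of 11 mm diameter, 18 mm long; then the shank, 20 mm diameter, to the tip 111 mm below this point.
- pin_collar (a point): Centre of the underside of the pin's collar, axes as pin_grip. At the start it lies at bore, the pin 75 mm deep through carriage and rail: draw it 85 mm or more straight along its axis. When parked it lies at notch.
- pin: The loose lock pin, steel, 0.17 to 0.35 kg, no spring; origin at pin_collar.
- holder: Fixed pin holder at the left or right front of the bench: level steel fork plate, 8 mm thick, 64 mm wide, its top 120 mm above the bench, on a column behind the notch, base 100 x 100 mm. Origin on the bench under notch; the notch opens along own -x (roughly to the robot), z up.
- notch (a point): Inner end of the notch, at the plate's top face; axes as holder. Notch 15 mm wide, straight for 45 mm towards -x, then flared, its mouth 65 mm from here. Only the pin's neck passes, not shank or collar: hold the pin upright outside, collar underside about 5 mm above the plate, move it in along +x to here, then lower it until the collar rests on the plate.
- lifter: Bystander, to be left alone: black rubber-and-aluminium twin-cup glass lifter, 206 x 96 x 85 mm high. Origin at the middle of its underside.
- tube: Bystander, to be left alone: white and green sealant cartridge lying on the bench, 48 mm thick, 260 mm long with its nozzle. Origin at the middle of its underside.
- pliers: Bystander, to be left alone: steel locking pliers lying flat, about 165 mm long, 18 mm high. Origin at the middle of its underside.
Not all that is in view belongs to the job. What is shaped like the pin but pink, red or turquoise is not meant.

How it is judged:
By the outcome, as a careful person would: the job done as asked, in the order asked, and still so for the second after the job is handed in, with the robot touching nothing.
It also fails if it takes over 69 s, if anything falls off the work surface, if the arm or the gripper's body presses on something with over 40 N, if the wrist force passes 120 N, or if a joint passes its speed limit or range.

## Robot

A 6-joint arm with a two-finger parallel gripper is mounted at the origin on the work surface. World frame = base frame: x ahead of the robot, y to its left, z up, the work surface at z = 0. Lengths are in m, angles in rad, forces in N, time in s.
With the tool pointing down it reaches from about 0.275 to 0.75 m from the base axis. Payload 10.2 kg.
Tool frame: the origin (TCP) lies midway between the tips of the shut fingers; the grasp point (between the pads) lies 19 mm behind it; z points along the fingers, y is the line along which they close (so a half turn about z gives the same grasp; the last joint's range is limited). The gripper opens to 85 mm and grips with 20 to 120 N. Pads are 22 mm wide; open, the fingers measure 114 mm over their backs; the gripper's body (76 mm by 85 mm) begins 54 mm behind the grasp point. The pads swing forward as they close: fully open they stand 13 mm farther back than shut.
Start: joints at [0.965, 0.313, 1.498, -0, 1.331, -0.223], TCP at [0.196, 0.487, 0.231] pointing down, gripper open.
Joint ranges: [-2.94, 2.94], [-0.97, 2.17], [0.19, 2.56], [-1.23, 4.37], [0.02, 3.11], [-2.88, 2.88]. Speed limits (rad/s): [2.39, 2.39, 3.01, 3.14, 3.14, 3.14].

## Interface

Orientations are given as [roll, pitch, yaw] about the fixed x, y, z axes, in that order (R = Rz(yaw) Ry(pitch) Rx(roll)).
In Python, from rig import robot, grab_frame, close_job gives the robot as it stands.
- The arm moves only by the tool drive_tool, never from a script. Its argument "plan" is a list of rows, each an object with "slide": the shift along the tool's x, y, z in cm, a list of three; "dr": the turn, a rotation vector about the tool's x, y, z in rad, a list of three. In form: [{"slide": [dx, dy, dz], "dr": [wx, wy, wz]}, ...]. A call has exactly 5 rows; each row shifts and turns the commanded pose from where the row before left it, along the tool's axes as they then stand; what a row does not reach is not made up. A row lasts 1/12 s, in which the tool goes at most 41.7 mm and 7.16 degrees, less where a joint would pass 70% of its speed; a pose out of reach is approached as far as the arm can. A call with a gripper value outside its range is refused whole. "grip" is the closure, from -1 (fully open) to 1 (shut), set as the call begins (left out, the last holds). The fingers move at their own pace and stop on an object; "squeeze" is the grip in N (left out, the last holds). Time passes only in rows, so rows that do not move let the fingers close, or fill a call up. It gives the time, the measured TCP pose, the force, the opening and the grip force at its end, in the units of the state.
- robot.read_state(): the state, without advancing time (a new reading comes with each control period).
- grab_frame(name): name is "scene" or "side" or "wrist"; returns a dict with "img" (400x640x3 uint8, red, green, blue), "fovy" (degrees; the focal length in pixels is half the picture's height over the tangent of half this angle, whatever the lens; pixels are square), "cx", "cy" (the principal point, pixels), "rvec" (rotation vector, rad) and "tvec" (3), from world to camera coordinates, as OpenCV has them. Camera axes: x right, y down, z forward; pixel columns grow to the right and rows downward; lengths in m; the calibration is good to about 2 mm. A picture is of the moment at which its call begins. There is no depth.
- close_job(): hands the job in; it is judged then, once.
The state is a dict: "time": time; "qpos": joint angles; "joint_velocities": joint speeds; "tau": joint torques, N m; "tcp_pos": TCP position; "orientation": TCP orientation; "ft_force": force on the tool from outside, world axes, zero at the start; "torque": the same for the moment, N m; "width": finger opening in m; "grasp_force": force on a finger pad.
Only numpy, scipy, OpenCV 4.12 (cv2) and the standard library are available. Lean on these libraries where they do the work, as an engineer would, in place of code of your own. Each camera call takes 0.05 s, during which the arm holds its last target. There are 200 camera calls.

## Working session

There is one attempt and no reset: what is moved stays moved. The work goes in short steps, Python scripts to look and compute and a tool call to move; the robot and the scene stay as the last step left them, time stands still between calls to the robot, and variables do not carry over. Pictures are saved under pics/ and viewed, at most 10 in all, crops included, and the job is handed in when it is done.

Besides the shell and the picture viewer there is one more tool, called after "Emit:" as name(argument=value, ...), one argument or row to a line, values as JSON. drive_tool: Moves the arm, as the interface text tells. Its arguments: {"type":"object","properties":{"plan":{"type":"array","items":{"type":"object","properties":{"slide":{"type":"array","items":{"type":"number"}},"dr":{"type":"array","items":{"type":"number"}}}}},"grip":{"type":"number"},"squeeze":{"type":"number"}},"required":["plan"]}

```bash
mkdir -p pics; ls; cat > h.py <<'E'
import numpy as np, cv2
from scipy.spatial.transform import Rotation as R
from rig import robot, grab_frame, close_job
def cam(f):
    F=200/np.tan(np.radians(f["fovy"])/2)
    K=np.array([[F,0,f["cx"]],[0,F,f["cy"]],[0,0,1]])
    return K,R.from_rotvec(np.ravel(f["rvec"])).as_matrix(),np.ravel(f["tvec"])
def ray(f,u,v):
    K,r,t=cam(f); d=r.T@np.linalg.inv(K)@[u,v,1]; return -r.T@t,d/np.linalg.norm(d)
def atz(f,u,v,z):
    c,d=ray(f,u,v); return c+d*(z-c[2])/d[2]
def proj(f,p):
    K,r,t=cam(f); q=(r@np.atleast_2d(p).T).T+t; q=q@K.T; return q[:,:2]/q[:,2:]
E
python3 - <<'E'
from h import *
import pickle
F={}
for n in("scene","side","wrist"):
    f=grab_frame(n);F[n]=f;cv2.imwrite(f"pics/{n}0.png",f["img"][:,:,::-1])
    K,r,t=cam(f);print(n,f["fovy"],-r.T@t,r[2])
pickle.dump(F,open("F0.pkl","wb"));print(robot.read_state())
a=cv2.imread("pics/scene0.png")
E
```

```text
pics
scene 45.35366935455626 [ 1.49119453 -0.13325197  0.97983072] [-0.76974065  0.11212212 -0.62843294]
side 43.36625524667329 [ 0.34018747 -1.15400143  0.94433361] [ 0.12032847  0.82154352 -0.55730361]
wrist 62.0023503179117 [0.12803489 0.51335648 0.37442613] [ 0.26720194 -0.10807667 -0.95756073]
{'time': 0.15, 'qpos': array([ 9.64637442e-01,  3.13311693e-01,  1.49821624e+00, -1.95863466e-05,
        1.33100708e+00, -2.23402845e-01]), 'joint_velocities': array([-0.00121123, -0.00147816, -0.003225  ,  0.00037735,  0.00014821,
       -0.00181727]), 'tau': array([ 1.12413283e-03, -4.12365103e+01, -2.59796387e+01, -1.90317292e-04,
        3.25895031e-03,  2.31020238e-05]), 'tcp_pos': array([0.1959882 , 0.48685153, 0.23088899]), 'orientation': array([-3.14066950e+00, -1.90228651e-04,  2.75884119e+00]), 'ft_force': array([-0.41915728,  0.51269944,  0.17097954]), 'torque': array([-0.07322695,  0.00407778,  0.01864569]), 'grasp_force': 0.0, 'width': 0.08519104511283727}
```

View pics/scene0.png

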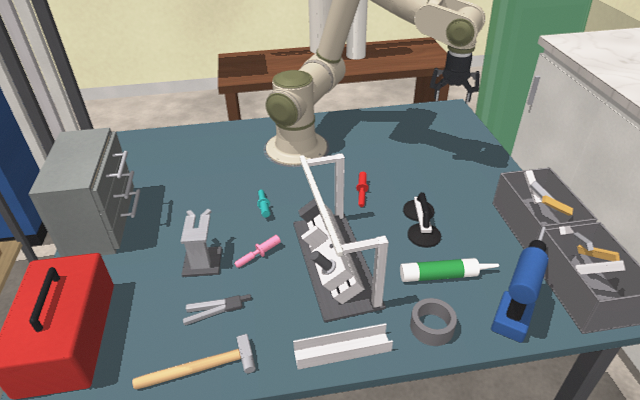

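View pics/side0.png

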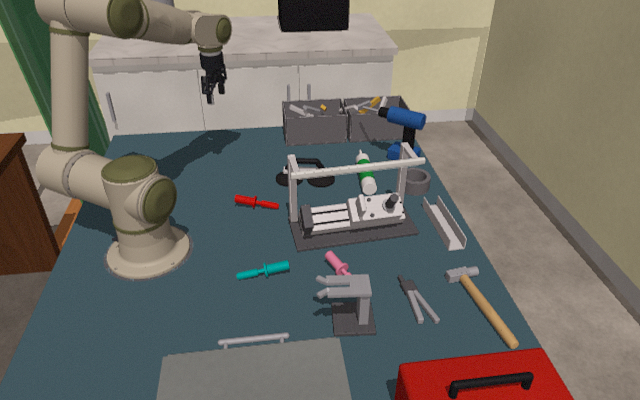

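The scene view shows the dark-handled pin in the carriage at about (323,260) and the holder at (197,240). The pin look-alikes are teal (264,203), red (363,188) and pink (258,250), so I choose the dark one in the carriage. Next I'll check it in close crops.

```bash
python3 - <<'E'
import cv2
a=cv2.imread("pics/scene0.png")[145:325,170:400];cv2.imwrite("pics/sc1.png",cv2.resize(a,None,fx=3.3,fy=3.3,interpolation=cv2.INTER_CUBIC))
a=cv2.imread("pics/side0.png")[140:340,280:480];cv2.imwrite("pics/si1.png",cv2.resize(a,None,fx=3,fy=3,interpolation=cv2.INTER_CUBIC))
E
```

```text
(no output)
```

View pics/sc1.png

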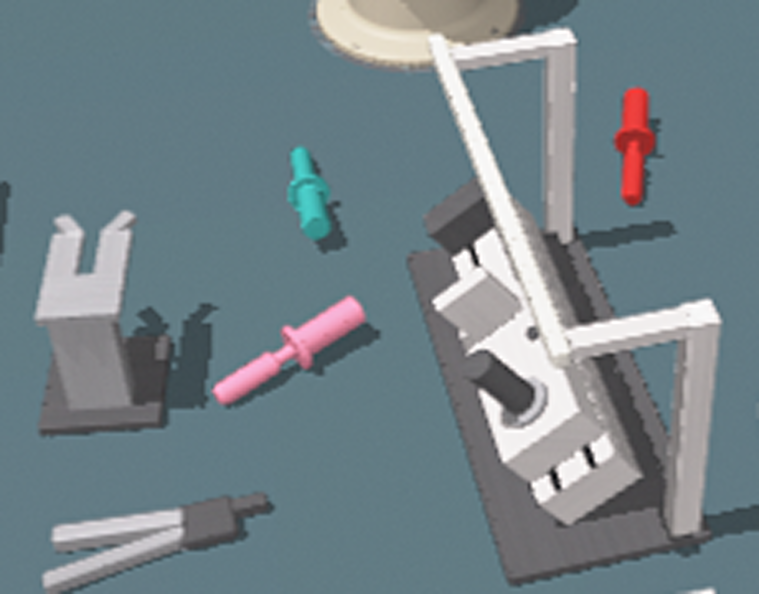

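View pics/si1.png

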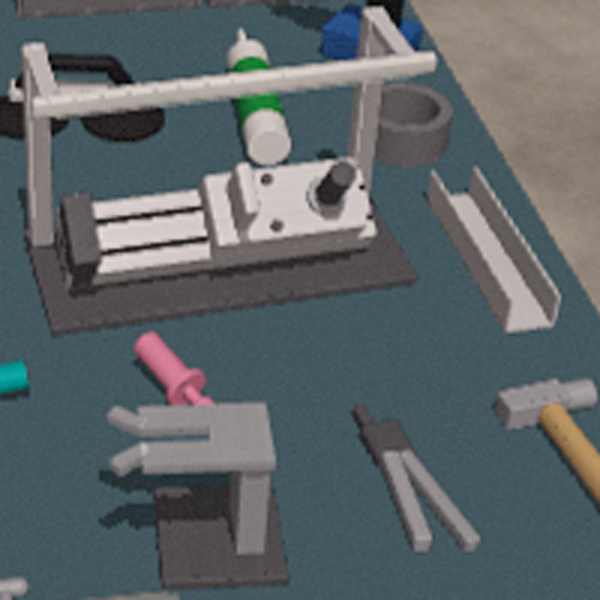

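```bash
cat > fit.py <<'E'
from h import *
import pickle
from scipy.optimize import least_squares
F=pickle.load(open("F0.pkl","rb"))
S=lambda u,v:("scene",u/3.3+170-.35,v/3.3+145-.35)
D=lambda u,v:("side",u/3+280-.33,v/3+140-.33)
n=np.array([-.5736,0,.8192])
def T(p,X): c,s=np.cos(p[2]),np.sin(p[2]); return np.array([p[0]+c*X[0]-s*X[1],p[1]+s*X[0]+c*X[1],X[2]])
top=np.array([0,-.125,.095])+.066*n
def res(p):
    C=[(top,S(479,366)),(top,D(343,172)),([0,.19,.244],S(437,39)),([0,-.19,.244],S(563,340)),
       ([-.0,.19,.235],D(33,103)),([0,-.19,.235],D(434,63)),
       ([p[3],.185,p[4]],S(410,252)),([p[3],-.185,p[4]],S(511,575)),([p[3]+.16,-.185,p[4]],S(707,535)),
       ([p[3],.185,p[4]],D(53,325)),([p[3],-.185,p[4]],D(415,275))]
    return np.concatenate([proj(F[k],T(p,np.array(X)))[0]-[u,v] for X,(k,u,v) in C])
def resH(p):
    b=p[3]
    C=[([0,0,.12],S(88,274)),([0,0,.12],D(209,428)),([b,.032,.12],S(122,318)),([b,-.032,.12],S(37,318)),
       ([b,.032,.12],D(267,404)),([b,-.032,.12],D(275,468-13))]
    return np.concatenate([proj(F[k],T(p,np.array(X)))[0]-[u,v] for X,(k,u,v) in C])
r=least_squares(res,[.6,.0,1.57,-.08,.01],loss="soft_l1");print(r.x.round(4));print(res(r.x).reshape(-1,2).round(1).tolist())
h=least_squares(resH,[.5,-.2,0,.03],loss="soft_l1");print(h.x.round(4));print(resH(h.x).reshape(-1,2).round(1).tolist())
p=r.x; print("bore",T(p,[0,-.125,.095]),"top",T(p,top),"fin",T(p,np.array([0,-.035,.095])+.036*n))
w=F["side"];pr=proj(w,[T(p,np.array([0,-.035,.095])+.055*n)])[0];print("fin top side crop",(pr-[280,140])*3)
E
python3 fit.py
```

```text
[ 0.5961 -0.0061  1.6507 -0.0366  0.0108]
[[1.5, 7.0], [9.7, -0.8], [0.2, -2.7], [-0.7, 2.7], [-1.3, 1.2], [-0.2, -0.1], [0.1, -0.5], [-0.8, 0.3], [2.1, -0.9], [-1.7, 0.6], [0.3, 0.5]]
[ 0.5183 -0.3228 -0.1238  0.0483]
[[0.6, 0.1], [0.0, 0.6], [-0.3, -0.9], [0.4, 0.0], [0.3, -1.1], [0.1, 1.5]]
bore [0.72073388 0.00391978 0.095     ] top [ 0.72375567 -0.03381703  0.1490672 ] fin [ 0.63266929 -0.02384771  0.1244912 ]
fin top side crop [276.28246268 183.84174117]
```

```bash
cat > t.py <<'E'
from fit import *
def tri(a,b):
    c1,d1=ray(F[a[0]],*a[1:]);c2,d2=ray(F[b[0]],*b[1:])
    s=np.linalg.lstsq(np.c_[d1,-d2],c2-c1,rcond=None)[0];q1=c1+s[0]*d1;q2=c2+s[1]*d2
    return ((q1+q2)/2).round(4),round(np.linalg.norm(q1-q2),4)
print("handle top",tri(S(479,366),D(343,172)))
print("collar ctr",tri(S(525,403),D(328,203)))
print("lamp far",tri(S(437,39),D(33,103)),"near",tri(S(563,345),D(434,63)))
print("plate",tri(S(410,252),D(53,325)),tri(S(511,575),D(415,275)))
E
python3 t.py|tail -4
```

```text
handle top (array([ 0.697 , -0.0327,  0.1465]), np.float64(0.0025))
collar ctr (array([ 6.928e-01, -2.000e-04,  9.170e-02]), np.float64(0.0049))
lamp far (array([ 0.4105, -0.0223,  0.2384]), np.float64(0.0014)) near (array([0.7828, 0.009 , 0.2392]), np.float64(0.0092))
plate (array([ 0.4194, -0.0581,  0.0131]), np.float64(0.0003)) (array([ 0.7833, -0.0258,  0.0113]), np.float64(0.0002))
```

```bash
cat > go.py <<'E'
from h import *
yaw=1.655
rx=np.array([np.cos(yaw),np.sin(yaw),0]);ry=np.array([-np.sin(yaw),np.cos(yaw),0])
n=-.5736*rx+np.array([0,0,.8192]); bore=np.array([.6938,.005,.095])
def Rt(z,y): return np.c_[np.cross(y,z),y,z]
RP=Rt(-n,-ry)
def cur():
    s=robot.read_state(); return s["tcp_pos"],R.from_euler("xyz",s["orientation"]).as_matrix(),s
def rel(p,M):
    P,Q,s=cur(); rv=R.from_matrix(Q.T@M).as_rotvec()
    print("t",round(s["time"],2),"pos",P.round(4),"world d",(p-P).round(4))
    print(" slide cm in current tool axes",(Q.T@(p-P)*100).round(2),"| in target axes",(M.T@(p-P)*100).round(2),"| rotvec",rv.round(4),np.degrees(np.linalg.norm(rv)).round(1))
E
python3 - <<'E'
from go import *
rel(bore+.28*n,RP);print(RP)
E
```

```text
t 0.15 pos [0.196  0.4869 0.2309] world d [ 0.5113 -0.6419  0.0935]
 slide cm in current tool axes [-71.4  -40.46  -9.32] | in target axes [-50.56  45.55 -46.81] | rotvec [-0.3376  0.5471  1.0676] 71.4
[[-0.06889816  0.99645696 -0.04824217]
 [ 0.81629755  0.0841042   0.57156772]
 [ 0.5736     -0.         -0.8192    ]]
```

Emit:
drive_tool(
  plan=[
    {"slide": [0, 0, -4], "dr": [0, 0, 0]},
    {"slide": [0, 0, -4], "dr": [0, 0, 0]},
    {"slide": [0, 0, -4], "dr": [0, 0, 0]},
    {"slide": [0, 0, -4], "dr": [0, 0, 0]},
    {"slide": [0, 0, -4], "dr": [0, 0, 0]},
  ],
  grip=-1,
)

```text
time: 0.57
tcp_pos: [0.1958, 0.4865, 0.4332]
orientation: [-3.141, -0.0, 2.759]
ft_force: [0.6, 1.0, -0.3]
width: 0.0853
grasp_force: 0.0
```

Emit:
drive_tool(
  plan=[
    {"slide": [0, 0, 0], "dr": [-0.0225, 0.0365, 0.0712]},
    {"slide": [0, 0, 0], "dr": [-0.0225, 0.0365, 0.0712]},
    {"slide": [0, 0, 0], "dr": [-0.0225, 0.0365, 0.0712]},
    {"slide": [0, 0, 0], "dr": [-0.0225, 0.0365, 0.0712]},
    {"slide": [0, 0, 0], "dr": [-0.0225, 0.0365, 0.0712]},
  ],
)

```text
time: 0.98
tcp_pos: [0.1962, 0.487, 0.431]
orientation: [3.063, -0.2, 2.406]
ft_force: [-0.6, 0.4, -0.0]
width: 0.0852
grasp_force: 0.0
```

Emit:
drive_tool(
  plan=[
    {"slide": [0, 0, 0], "dr": [-0.0225, 0.0365, 0.0712]},
    {"slide": [0, 0, 0], "dr": [-0.0225, 0.0365, 0.0712]},
    {"slide": [0, 0, 0], "dr": [-0.0225, 0.0365, 0.0712]},
    {"slide": [0, 0, 0], "dr": [-0.0225, 0.0365, 0.0712]},
    {"slide": [0, 0, 0], "dr": [-0.0225, 0.0365, 0.0712]},
  ],
)

```text
time: 1.4
tcp_pos: [0.1962, 0.4869, 0.4311]
orientation: [3.058, -0.413, 2.05]
ft_force: [0.3, 0.3, -0.3]
width: 0.0851
grasp_force: 0.0
```

Emit:
drive_tool(
  plan=[
    {"slide": [0, 0, 0], "dr": [-0.0225, 0.0365, 0.0712]},
    {"slide": [0, 0, 0], "dr": [-0.0225, 0.0365, 0.0712]},
    {"slide": [0, 0, 0], "dr": [-0.0225, 0.0365, 0.0712]},
    {"slide": [0, 0, 0], "dr": [-0.0225, 0.0365, 0.0712]},
    {"slide": [0, 0, 0], "dr": [-0.0225, 0.0365, 0.0712]},
  ],
)

```text
time: 1.82
tcp_pos: [0.1962, 0.4869, 0.4311]
orientation: [-3.14, -0.613, 1.65]
ft_force: [-1.1, 0.0, 0.3]
width: 0.0854
grasp_force: 0.0
```

```bash
python3 - <<'E'
from go import *
rel(bore+.28*n,RP);print(cur()[2]["qpos"])
E
```

```text
t 1.82 pos [0.1962 0.4869 0.4311] world d [ 0.5111 -0.6419 -0.1067]
 slide cm in current tool axes [-61.77  45.83 -30.5 ] | in target axes [-62.04  45.53 -30.41] | rotvec [ 0.0013 -0.0024 -0.0042] 0.3
[ 0.72606642 -0.04029657  1.51327059  0.49742659  1.30354078  0.60275046]
```

Emit:
drive_tool(
  plan=[
    {"slide": [-2.48, 1.82, -1.22], "dr": [0, 0, 0]},
    {"slide": [-2.48, 1.82, -1.22], "dr": [0, 0, 0]},
    {"slide": [-2.48, 1.82, -1.22], "dr": [0, 0, 0]},
    {"slide": [-2.48, 1.82, -1.22], "dr": [0, 0, 0]},
    {"slide": [-2.48, 1.82, -1.22], "dr": [0, 0, 0]},
  ],
)

```text
time: 2.23
tcp_pos: [0.2987, 0.3572, 0.4098]
orientation: [3.141, -0.612, 1.655]
ft_force: [1.0, 0.6, 0.1]
width: 0.0857
grasp_force: 0.0
```

Emit:
drive_tool(
  plan=[
    {"slide": [-2.48, 1.82, -1.22], "dr": [0, 0, 0]},
    {"slide": [-2.48, 1.82, -1.22], "dr": [0, 0, 0]},
    {"slide": [-2.48, 1.82, -1.22], "dr": [0, 0, 0]},
    {"slide": [-2.48, 1.82, -1.22], "dr": [0, 0, 0]},
    {"slide": [-2.48, 1.82, -1.22], "dr": [0, 0, 0]},
  ],
)

```text
time: 2.65
tcp_pos: [0.401, 0.2286, 0.3885]
orientation: [3.141, -0.612, 1.654]
ft_force: [0.8, 1.7, 0.2]
width: 0.0851
grasp_force: 0.0
```

Emit:
drive_tool(
  plan=[
    {"slide": [-2.48, 1.82, -1.22], "dr": [0, 0, 0]},
    {"slide": [-2.48, 1.82, -1.22], "dr": [0, 0, 0]},
    {"slide": [-2.48, 1.82, -1.22], "dr": [0, 0, 0]},
    {"slide": [-2.48, 1.82, -1.22], "dr": [0, 0, 0]},
    {"slide": [-2.48, 1.82, -1.22], "dr": [0, 0, 0]},
  ],
)

```text
time: 3.07
tcp_pos: [0.5032, 0.1002, 0.367]
orientation: [-3.141, -0.612, 1.654]
ft_force: [-0.3, -0.4, 0.2]
width: 0.0853
grasp_force: 0.0
```

Emit:
drive_tool(
  plan=[
    {"slide": [-2.48, 1.82, -1.22], "dr": [0, 0, 0]},
    {"slide": [-2.48, 1.82, -1.22], "dr": [0, 0, 0]},
    {"slide": [-2.48, 1.82, -1.22], "dr": [0, 0, 0]},
    {"slide": [-2.48, 1.82, -1.22], "dr": [0, 0, 0]},
    {"slide": [-2.48, 1.82, -1.22], "dr": [0, 0, 0]},
  ],
)

```text
time: 3.48
tcp_pos: [0.6053, -0.0282, 0.3456]
orientation: [-3.141, -0.612, 1.654]
ft_force: [1.1, -0.6, 1.0]
width: 0.0855
grasp_force: 0.0
```

Emit:
drive_tool(
  plan=[
    {"slide": [-2.48, 1.82, -1.22], "dr": [0, 0, 0]},
    {"slide": [-2.48, 1.82, -1.22], "dr": [0, 0, 0]},
    {"slide": [-2.48, 1.82, -1.22], "dr": [0, 0, 0]},
    {"slide": [-2.48, 1.82, -1.22], "dr": [0, 0, 0]},
    {"slide": [-2.48, 1.82, -1.22], "dr": [0, 0, 0]},
  ],
)

```text
time: 3.9
tcp_pos: [0.6975, -0.1467, 0.3241]
orientation: [3.139, -0.612, 1.653]
ft_force: [1.5, -0.8, 1.7]
width: 0.0857
grasp_force: 0.0
```

```bash
python3 - <<'E'
from go import *
rel(bore+.28*n,RP);print(cur()[2]["qpos"])
import pickle
a=[]
f=grab_frame("wrist");pickle.dump(f,open("W1.pkl","wb"));cv2.imwrite("pics/w1.png",f["img"][:,:,::-1])
K,r,t=cam(f);print(-r.T@t)
for k in(0,.066):print(proj(f,bore+k*n))
E
```

```text
t 3.9 pos [ 0.6975 -0.1467  0.3241] world d [ 0.0098 -0.0083  0.0003]
 slide cm in current tool axes [-0.72  0.91 -0.55] | in target axes [-0.73  0.91 -0.55] | rotvec [ 0.0032 -0.0015 -0.0014] 0.2
[-0.54410718  1.00643275  0.22150619  0.61718125  2.2029456  -0.326403  ]
[ 0.69926038 -0.16947462  0.48412576]
[[322.25411994 170.44502239]]
[[323.55946133 181.97481046]]
```

View pics/w1.png

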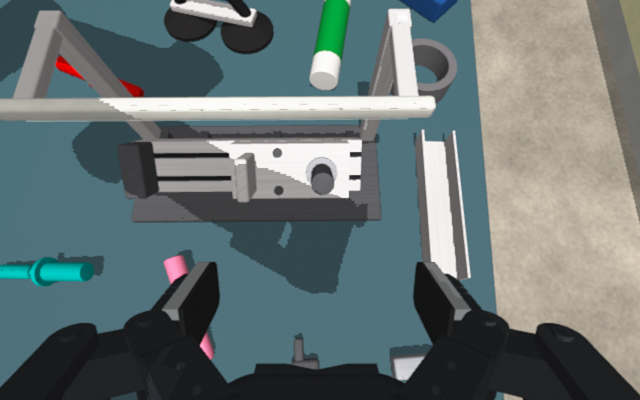

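```bash
python3 - <<'E'
from go import *
rel(bore+.13*n,RP)
E
```

```text
t 3.95 pos [ 0.6995 -0.1506  0.3186] world d [ 0.0006  0.0813 -0.1171]
 slide cm in current tool axes [-0.12  0.7  14.24] | in target axes [-0.08  0.74 14.24] | rotvec [ 0.0028 -0.0031 -0.0057] 0.4
```

Emit:
drive_tool(
  plan=[
    {"slide": [0, 0.14, 2.85], "dr": [0, 0, 0]},
    {"slide": [0, 0.14, 2.85], "dr": [0, 0, 0]},
    {"slide": [0, 0.14, 2.85], "dr": [0, 0, 0]},
    {"slide": [0, 0.14, 2.85], "dr": [0, 0, 0]},
    {"slide": [0, 0.14, 2.85], "dr": [0, 0, 0]},
  ],
)

```text
time: 4.37
tcp_pos: [0.6971, -0.0621, 0.2071]
orientation: [3.139, -0.612, 1.654]
ft_force: [1.6, -0.2, 0.1]
width: 0.0855
grasp_force: 0.0
```

```bash
python3 - <<'E'
from go import *
f=grab_frame("wrist");cv2.imwrite("pics/w2.png",f["img"][:,:,::-1])
rel(bore+.021*n,RP)
for k in(0,.006,.066):print(proj(f,bore+k*n))
E
```

```text
t 4.42 pos [ 0.696  -0.0586  0.2022] world d [-0.0012  0.0515 -0.09  ]
 slide cm in current tool axes [-1.    0.36 10.32] | in target axes [-0.95  0.31 10.33] | rotvec [-0.0044 -0.0055 -0.0024] 0.4
[[318.08902779 204.44277304]]
[[318.15420714 206.48691327]]
[[318.99043895 232.71262588]]
```

View pics/w2.png

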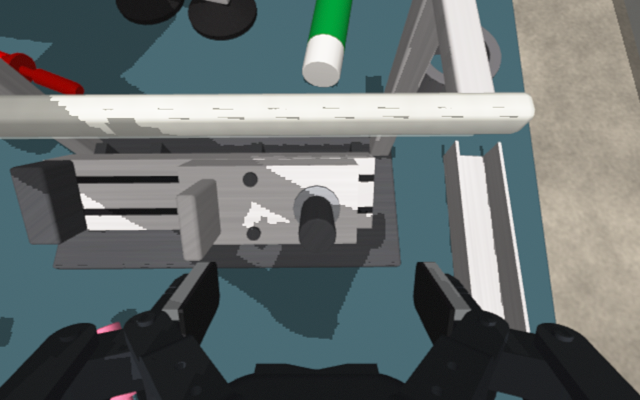

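The wrist view shows the dark handle's top at (317,232) and its collar at (317,204), within about 1.5 px of the prediction. I'll move in along the axis.

Emit:
drive_tool(
  plan=[
    {"slide": [-0.5, 0.1, 0.5], "dr": [-0.002, -0.003, -0.001]},
    {"slide": [-0.5, 0.15, 1], "dr": [-0.002, -0.003, -0.001]},
    {"slide": [0, 0, 1.5], "dr": [0, 0, 0]},
    {"slide": [0, 0, 1], "dr": [0, 0, 0]},
    {"slide": [0, 0, 0], "dr": [0, 0, 0]},
  ],
)

```text
time: 4.83
tcp_pos: [0.6988, -0.0479, 0.1684]
orientation: [3.135, -0.607, 1.656]
ft_force: [0.3, 0.1, -0.6]
width: 0.0853
grasp_force: 0.0
```

```bash
python3 - <<'E'
from go import *
rel(bore+.021*n,RP)
E
```

```text
t 4.83 pos [ 0.6988 -0.0479  0.1684] world d [-0.004   0.0409 -0.0562]
 slide cm in current tool axes [ 0.17 -0.1   6.96] | in target axes [ 0.15 -0.06  6.96] | rotvec [0.0058 0.0037 0.0006] 0.4
```

Emit:
drive_tool(
  plan=[
    {"slide": [0.1, -0.1, 1], "dr": [0.003, 0.002, 0]},
    {"slide": [0.07, -0.1, 1.5], "dr": [0.003, 0.002, 0]},
    {"slide": [0, 0, 2], "dr": [0, 0, 0]},
    {"slide": [0, 0, 1.5], "dr": [0, 0, 0]},
    {"slide": [0, 0, 0.9], "dr": [0, 0, 0]},
  ],
)

```text
time: 5.25
tcp_pos: [0.6936, -0.007, 0.1133]
orientation: [3.14, -0.611, 1.657]
ft_force: [-0.0, 0.1, -0.1]
width: 0.0855
grasp_force: 0.0
```

Emit:
drive_tool(
  plan=[
    {"slide": [0, 0, 0], "dr": [0, 0, 0]},
    {"slide": [0, 0, 0], "dr": [0, 0, 0]},
    {"slide": [0, 0, 0], "dr": [0, 0, 0]},
    {"slide": [0, 0, 0], "dr": [0, 0, 0]},
    {"slide": [0, 0, 0], "dr": [0, 0, 0]},
  ],
  grip=1,
  squeeze=60,
)

```text
time: 5.67
tcp_pos: [0.6942, -0.0084, 0.115]
orientation: [3.138, -0.61, 1.657]
ft_force: [-0.8, -1.9, 1.7]
width: 0.0257
grasp_force: 12.1
```

Emit:
drive_tool(
  plan=[
    {"slide": [0, 0, 0], "dr": [0, 0, 0]},
    {"slide": [0, 0, 0], "dr": [0, 0, 0]},
    {"slide": [0, 0, 0], "dr": [0, 0, 0]},
    {"slide": [0, 0, 0], "dr": [0, 0, 0]},
    {"slide": [0, 0, 0], "dr": [0, 0, 0]},
  ],
)

```text
time: 6.08
tcp_pos: [0.6941, -0.0084, 0.1151]
orientation: [3.138, -0.609, 1.657]
ft_force: [-2.0, -3.9, 6.2]
width: 0.0247
grasp_force: 58.5
```

```bash
python3 - <<'E'
from go import *
rel(bore+.021*n,RP);print(cur()[2])
E
```

```text
t 6.08 pos [ 0.6941 -0.0084  0.1151] world d [ 0.0007  0.0014 -0.0029]
 slide cm in current tool axes [-0.06  0.08  0.31] | in target axes [-0.06  0.08  0.31] | rotvec [0.0025 0.0014 0.0018] 0.2
{'time': 6.0833, 'qpos': array([-0.37664023,  0.89719975,  0.96257585,  0.53963573,  1.57896926,
       -0.54009535]), 'joint_velocities': array([ 0.00053289, -0.00071764,  0.00124364,  0.00096616,  0.00072717,
       -0.0002144 ]), 'tau': array([ 3.06320071e+00, -5.98335314e+01, -2.32345551e+01,  1.73181597e+00,
        2.91054687e-01, -3.76055902e-02]), 'tcp_pos': array([ 0.69409012, -0.00839913,  0.11508868]), 'orientation': array([ 3.13781827, -0.60943283,  1.65721069]), 'ft_force': array([-1.98336941, -3.87467615,  6.23348213]), 'torque': array([-0.33094047,  0.30600958,  0.22052806]), 'grasp_force': 58.46628785133362, 'width': 0.024702908371017348}
```

Emit:
drive_tool(
  plan=[
    {"slide": [0, 0, -0.4], "dr": [0, 0, 0]},
    {"slide": [0, 0, -0.8], "dr": [0, 0, 0]},
    {"slide": [0, 0, -0.8], "dr": [0, 0, 0]},
    {"slide": [0, 0, -0.8], "dr": [0, 0, 0]},
    {"slide": [0, 0, -0.8], "dr": [0, 0, 0]},
  ],
)

```text
time: 6.5
tcp_pos: [0.6957, -0.0289, 0.1445]
orientation: [3.139, -0.61, 1.657]
ft_force: [0.0, -0.2, -1.8]
width: 0.0247
grasp_force: 58.8
```

Emit:
drive_tool(
  plan=[
    {"slide": [0, 0, -1], "dr": [0, 0, 0]},
    {"slide": [0, 0, -1], "dr": [0, 0, 0]},
    {"slide": [0, 0, -1], "dr": [0, 0, 0]},
    {"slide": [0, 0, -1], "dr": [0, 0, 0]},
    {"slide": [0, 0, -1], "dr": [0, 0, 0]},
  ],
)

```text
time: 6.92
tcp_pos: [0.698, -0.0576, 0.1857]
orientation: [3.139, -0.61, 1.657]
ft_force: [0.3, -0.5, -1.6]
width: 0.0247
grasp_force: 58.8
```

Emit:
drive_tool(
  plan=[
    {"slide": [0, 0, -1], "dr": [0, 0, 0]},
    {"slide": [0, 0, -1], "dr": [0, 0, 0]},
    {"slide": [0, 0, -1], "dr": [0, 0, 0]},
    {"slide": [0, 0, -1], "dr": [0, 0, 0]},
    {"slide": [0, 0, 0], "dr": [0, 0, 0]},
  ],
)

```text
time: 7.33
tcp_pos: [0.7002, -0.0812, 0.2195]
orientation: [3.136, -0.609, 1.658]
ft_force: [0.8, -0.5, -1.7]
width: 0.0247
grasp_force: 58.9
```

```bash
python3 - <<'E'
from go import *
rel(bore+.15*n,RP)
a=[grab_frame(k)["img"][:,:,::-1] for k in("scene","side")]
a=[cv2.resize(a[0][145:325,170:400],(700,548),interpolation=2)[:,:],cv2.resize(a[1][140:340,280:480],(548,548))]
cv2.imwrite("pics/m3.png",cv2.resize(np.hstack(a),(800,352)))
P,Q,s=cur();print(s["qpos"],s["width"])
E
```

```text
t 7.33 pos [ 0.7002 -0.0812  0.2195] world d [ 0.0008  0.0004 -0.0016]
 slide cm in current tool axes [-0.06  0.09  0.16] | in target axes [-0.06  0.09  0.16] | rotvec [0.0042 0.0023 0.0022] 0.3
[-0.46351418  0.89088463  0.70879736  0.53448575  1.84732264 -0.4802625 ] 0.02451109322610489
```

View pics/m3.png

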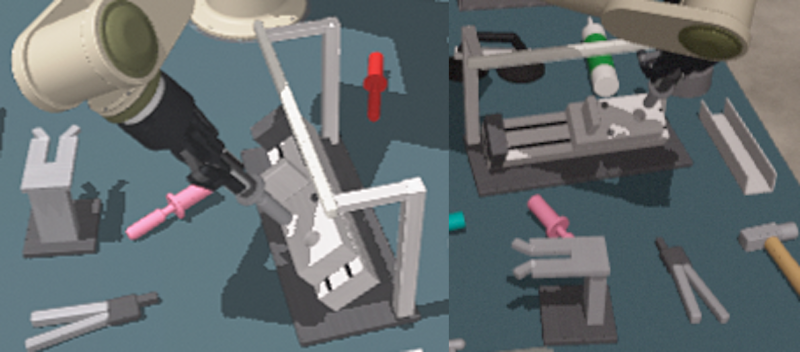

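```bash
cat >> go.py <<'E'
UP=Rt(np.array([0,0,-1.]),-ry)
notch=np.array([.5183,-.3228,.12]); hx=np.array([np.cos(-.1238),np.sin(-.1238),0])
E
python3 - <<'E'
from go import *
P,Q,s=cur()
rel(np.array([.6,-.18,.28]),RP)
rel(P,UP)
st=notch-.11*hx; st[2]=.28
print(UP.T@(st-[.6,-.18,.28])*100)
E
```

```text
t 7.43 pos [ 0.6998 -0.0799  0.2175] world d [-0.0998 -0.1001  0.0625]
 slide cm in current tool axes [ -3.89 -10.78 -10.37] | in target axes [ -3.9  -10.79 -10.36] | rotvec [0.0018 0.0008 0.0015] 0.1
t 7.43 pos [ 0.6998 -0.0799  0.2175] world d [0. 0. 0.]
 slide cm in current tool axes [0. 0. 0.] | in target axes [0. 0. 0.] | rotvec [ 0.0022 -0.6101  0.0009] 35.0
[-11.27069693 -20.10495775   0.        ]
```

Emit:
drive_tool(
  plan=[
    {"slide": [0, 0, -2.1], "dr": [0, 0, 0]},
    {"slide": [-0.8, -2.2, -2.1], "dr": [0, 0, 0]},
    {"slide": [-1, -2.8, -2.1], "dr": [0, 0, 0]},
    {"slide": [-1, -2.8, -2.1], "dr": [0, 0, 0]},
    {"slide": [-1.1, -3, -2], "dr": [0, 0, 0]},
  ],
)

```text
time: 7.85
tcp_pos: [0.5986, -0.1802, 0.2803]
orientation: [3.139, -0.611, 1.658]
ft_force: [1.0, -1.2, -2.1]
width: 0.0247
grasp_force: 59.5
```

Emit:
drive_tool(
  plan=[
    {"slide": [0, 0, 0], "dr": [0, -0.061, 0]},
    {"slide": [0, 0, 0], "dr": [0, -0.061, 0]},
    {"slide": [0, 0, 0], "dr": [0, -0.061, 0]},
    {"slide": [0, 0, 0], "dr": [0, -0.061, 0]},
    {"slide": [0, 0, 0], "dr": [0, -0.061, 0]},
  ],
)

```text
time: 8.27
tcp_pos: [0.5996, -0.1798, 0.2799]
orientation: [3.14, -0.303, 1.656]
ft_force: [0.9, 0.6, -1.6]
width: 0.0248
grasp_force: 59.7
```

Emit:
drive_tool(
  plan=[
    {"slide": [0, 0, 0], "dr": [0, -0.061, 0]},
    {"slide": [0, 0, 0], "dr": [0, -0.061, 0]},
    {"slide": [0, 0, 0], "dr": [0, -0.061, 0]},
    {"slide": [0, 0, 0], "dr": [0, -0.061, 0]},
    {"slide": [0, 0, 0], "dr": [0, -0.061, 0]},
  ],
)

```text
time: 8.68
tcp_pos: [0.5997, -0.1795, 0.2798]
orientation: [3.14, 0.002, 1.656]
ft_force: [-0.4, 0.1, -2.4]
width: 0.0245
grasp_force: 59.7
```

Emit:
drive_tool(
  plan=[
    {"slide": [-1.1, -2, 0], "dr": [0, 0, 0]},
    {"slide": [-1.1, -2, 0], "dr": [0, 0, 0]},
    {"slide": [-1.1, -2, 0], "dr": [0, 0, 0]},
    {"slide": [-1.1, -2, 0], "dr": [0, 0, 0]},
    {"slide": [-1.1, -2, 0], "dr": [0, 0, 0]},
  ],
)

```text
time: 9.1
tcp_pos: [0.5037, -0.243, 0.2794]
orientation: [3.14, -0.001, 1.656]
ft_force: [0.6, -0.5, -1.3]
width: 0.0248
grasp_force: 59.8
```

Emit:
drive_tool(
  plan=[
    {"slide": [-1.1, -2, 0], "dr": [0, 0, 0]},
    {"slide": [-1.1, -2, 0], "dr": [0, 0, 0]},
    {"slide": [-1.1, -2, 0], "dr": [0, 0, 0]},
    {"slide": [-1.1, -2, 0], "dr": [0, 0, 0]},
    {"slide": [-1.2, -2, 0], "dr": [0, 0, 0]},
  ],
)

```text
time: 9.52
tcp_pos: [0.4089, -0.3073, 0.2793]
orientation: [3.14, -0.002, 1.656]
ft_force: [0.2, -0.6, -1.1]
width: 0.0246
grasp_force: 59.8
```

Emit:
drive_tool(
  plan=[
    {"slide": [0, 0, 0], "dr": [0, 0, 0]},
    {"slide": [0, 0, 0], "dr": [0, 0, 0]},
    {"slide": [0, 0, 0], "dr": [0, 0, 0]},
    {"slide": [0, 0, 0], "dr": [0, 0, 0]},
    {"slide": [0, 0, 0], "dr": [0, 0, 0]},
  ],
)

```text
time: 9.93
tcp_pos: [0.4105, -0.307, 0.2796]
orientation: [3.139, -0.001, 1.657]
ft_force: [-0.6, -0.1, -1.5]
width: 0.0243
grasp_force: 59.8
```

```bash
python3 - <<'E'
from go import *
import pickle
st=notch-.11*hx; st[2]=.149
rel(st,UP)
f=grab_frame("wrist");pickle.dump(f,open("W3.pkl","wb"));
P,Q,s=cur();print(proj(f,notch),proj(f,notch-.065*hx),"collar c",proj(f,P+Q[:,2]*.024))
g=grab_frame("scene");K,r,t=cam(g);print(proj(g,notch))
print(s["width"])
a=cv2.resize(f["img"],(800,500))[:,:,::-1];cv2.imwrite("pics/w3.png",a)
E
```

```text
t 9.93 pos [ 0.4105 -0.307   0.2796] world d [-0.0013 -0.0023 -0.1306]
 slide cm in current tool axes [-0.22 -0.18 13.06] | in target axes [-0.21 -0.15 13.06] | rotvec [ 0.0022 -0.0006  0.0017] 0.2
[[426.42849305 210.51616958]] [[360.56133  196.981913]] collar c [[315.68726786 243.26442689]]
[[196.87614499 227.76151823]]
0.02463601308661767
```

View pics/w3.png

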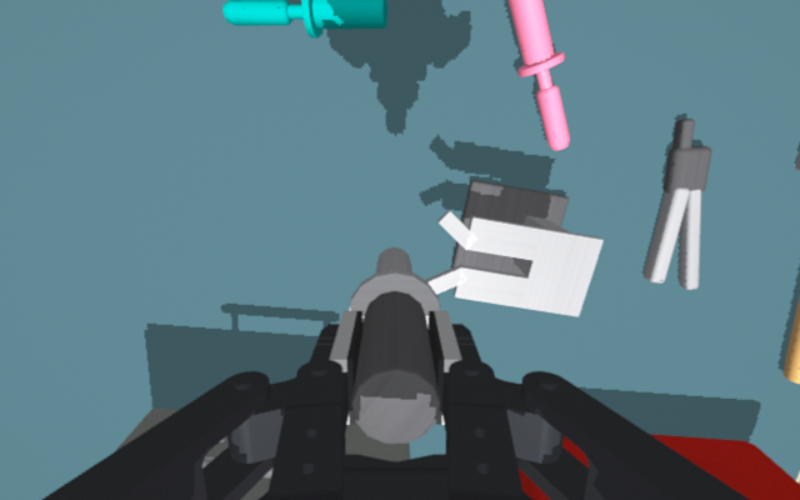

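```bash
python3 - <<'E'
from go import *
import pickle
f=pickle.load(open("W3.pkl","rb"))
q=lambda u,v:atz(f,u/1.25,v/1.25,.12)
N=q(530,268);A=q(602,240);B=q(579,317)
a,b,c,d=q(533,260),q(475,248),q(527,276),q(465,266)
print(N,A,B,np.linalg.norm(A-B))
e=A-B;print("yaw back",np.arctan2(-e[0],e[1]));
for u,v in((a,b),(c,d)): print("yaw",np.arctan2(*(u-v)[1::-1]))
print("width",np.linalg.norm(a-c))
E
```

```text
[ 0.51667896 -0.32686899  0.12      ] [ 0.56681252 -0.30031984  0.12      ] [ 0.56294979 -0.36426578  0.12      ] 0.06406249672783251
yaw back -0.06033291953756877
yaw -0.12469969648362994
yaw -0.08232582957940854
width 0.01339608922124417
```

Emit:
drive_tool(
  plan=[
    {"slide": [-0.45, 0.2, 2.6], "dr": [0, 0, 0]},
    {"slide": [-0.45, 0.2, 2.6], "dr": [0, 0, 0]},
    {"slide": [0, 0.2, 2.6], "dr": [0, 0, 0]},
    {"slide": [0, 0, 2.6], "dr": [0, 0, 0]},
    {"slide": [0, 0, 2.5], "dr": [0, 0, 0]},
  ],
)

```text
time: 10.45
tcp_pos: [0.4171, -0.3156, 0.1494]
orientation: [3.139, -0.0, 1.656]
ft_force: [0.5, 0.5, -1.3]
width: 0.0249
grasp_force: 59.9
```

Emit:
drive_tool(
  plan=[
    {"slide": [0, 0, 0], "dr": [0, 0, 0]},
    {"slide": [0, 0, 0], "dr": [0, 0, 0]},
    {"slide": [0, 0, 0], "dr": [0, 0, 0]},
    {"slide": [0, 0, 0], "dr": [0, 0, 0]},
    {"slide": [0, 0, 0], "dr": [0, 0, 0]},
  ],
)

```text
time: 10.87
tcp_pos: [0.4174, -0.3165, 0.1522]
orientation: [3.138, 0.002, 1.656]
ft_force: [0.2, 0.3, -1.5]
width: 0.0251
grasp_force: 59.8
```

```bash
python3 - <<'E'
from go import *
import pickle
notch=np.array([.517,-.3255,.12]);hx=np.array([.995,-.0998,0])
st=notch-.10*hx; st[2]=.150
rel(st,UP)
f=grab_frame("wrist");g=grab_frame("side");pickle.dump((f,g),open("W4.pkl","wb"));
P,Q,s=cur();print(proj(f,[notch,P+Q[:,2]*.024]),proj(g,[notch,P+Q[:,2]*.024]))
a=cv2.resize(f["img"][110:310,240:560],(800,500),interpolation=2)
b=cv2.resize(g["img"][200:360,280:400],(300,400),interpolation=2)
cv2.imwrite("pics/w4.png",np.vstack([cv2.resize(a,(640,400)),np.zeros((0,640,3),np.uint8)])[:,:,::-1])
c=np.hstack([cv2.resize(a,(500,312)),np.pad(cv2.resize(b,(234,312)),((0,0),(0,0),(0,0)))])
cv2.imwrite("pics/m4.png",cv2.copyMakeBorder(cv2.resize(c,(800,340)),0,0,0,0,0)[:,:,::-1])
E
```

```text
t 10.87 pos [ 0.4174 -0.3165  0.1522] world d [ 0.0001  0.0009 -0.0022]
 slide cm in current tool axes [0.09 0.02 0.22] | in target axes [0.09 0.02 0.22] | rotvec [0.0037 0.002  0.0005] 0.2
[[484.10586294 264.5080329 ]
 [315.36239015 242.29264544]] [[348.99592383 283.76588323]
 [305.51635917 282.48226241]]
```

View pics/m4.png

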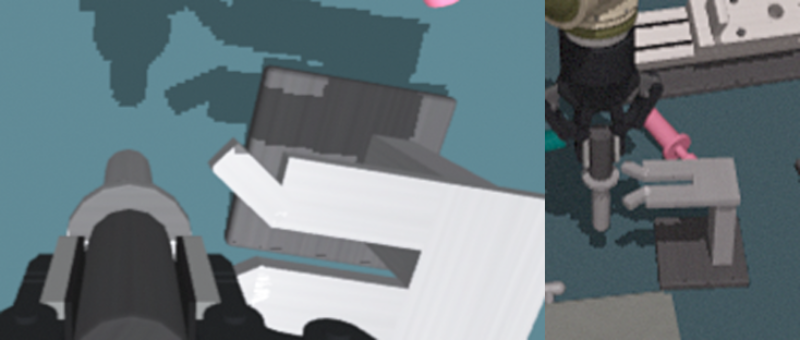

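```bash
python3 - <<'E'
from go import *
import pickle
f,g=pickle.load(open("W4.pkl","rb"))
q=lambda u,v:atz(f,240+u/1.703-.3,110+v/1.7-.3,.12)
N=q(415,269);M=q(267,244);print(N,M,np.linalg.norm(N-M),"yaw",np.arctan2(*(N-M)[1::-1]),"w",np.linalg.norm(q(421,250)-q(409,288)))
P,Q,s=cur()
for h in(.021,.024,.027):
  for k in(0,-.006):
    u=proj(f,P+Q[:,2]*(h+k)+.02*Q[:,0])[0];print(h,k,((u-[240,110])*[1.703,1.7]).round(1))
u=proj(f,P+Q[:,2]*.099+.01*Q[:,0])[0];print("tip",((u-[240,110])*[1.703,1.7]).round(1))
hx=(N-M)/np.linalg.norm(N-M);d=N-P;print("along",d@hx,"lat",d@np.array([-hx[1],hx[0],0]))
E
```

```text
[ 0.51709043 -0.32772297  0.12      ] [ 0.46478302 -0.32256612  0.12      ] 0.05256099621215524 yaw -0.0982698618779607 w 0.01468327411555816
0.021 0 [128.2 168.4]
0.021 -0.006 [128.2 174.6]
0.024 0 [128.3 165.5]
0.024 -0.006 [128.2 171.4]
0.027 0 [128.3 162.7]
0.027 -0.006 [128.2 168.4]
tip [128.6 136.6]
along 0.10059726740328244 lat -0.0015808364002947274
```

```bash
python3 - <<'E'
from go import *
import pickle
f,g=pickle.load(open("W4.pkl","rb"));P,Q,s=cur()
print(f["img"][190:345:1,315].mean(1).astype(int).tolist())
x=Q[:,0];z=Q[:,2]
for nm,h,r in(("tip",.099,.01),("und",.024,.02),("coltop",.018,.02),("hbase",.018,.013),("htop+",-.042,.013),("htop-",-.042,-.013)):
    print(nm,proj(f,[P+z*h+r*x,P+z*h+(r-.004)*x]).round(1)[:,1])
# side view: shank/handle columns
for v in(262,270,278,283,288,295,300): print(v,g["img"][v,292:322].mean(1).astype(int).tolist())
print(proj(g,[P-z*.042,P+z*.024,P+z*.099]).round(1))
E
```

```text
[128, 128, 128, 128, 128, 128, 129, 122, 104, 102, 102, 103, 103, 102, 103, 103, 104, 104, 103, 105, 103, 104, 104, 105, 104, 102, 106, 109, 125, 149, 147, 146, 148, 148, 146, 145, 146, 146, 146, 147, 147, 146, 126, 66, 54, 55, 55, 56, 56, 57, 56, 56, 55, 56, 55, 56, 56, 56, 57, 56, 56, 56, 56, 56, 55, 56, 55, 56, 56, 56, 55, 56, 56, 56, 55, 55, 55, 56, 55, 55, 55, 55, 56, 55, 55, 55, 54, 56, 56, 55, 55, 55, 55, 56, 56, 54, 55, 55, 55, 56, 54, 55, 57, 57, 60, 63, 72, 78, 78, 77, 77, 78, 78, 79, 79, 78, 78, 77, 78, 78, 78, 79, 79, 78, 78, 78, 100, 133, 134, 133, 131, 131, 131, 132, 132, 133, 132, 132, 132, 132, 131, 132, 132, 131, 131, 131, 131, 129, 129, 129, 129, 128, 128, 128, 128]
tip [190.4 195.5]
und [207.4 214.5]
coltop [210.8 218.2]
hbase [223.7 230.9]
htop+ [283.7 293.8]
htop- [346.4 355.4]
262 [40, 40, 41, 32, 39, 38, 41, 37, 40, 52, 84, 82, 80, 84, 78, 77, 84, 79, 79, 41, 30, 30, 34, 41, 32, 36, 53, 88, 87, 82]
270 [49, 46, 28, 37, 31, 55, 113, 137, 108, 35, 62, 62, 67, 62, 63, 64, 66, 63, 55, 40, 70, 146, 135, 55, 34, 42, 47, 45, 52, 66]
278 [45, 45, 45, 49, 49, 54, 86, 119, 100, 42, 57, 65, 61, 63, 65, 65, 63, 57, 52, 53, 86, 83, 80, 93, 129, 140, 144, 145, 145, 146]
283 [50, 46, 47, 49, 46, 82, 143, 146, 143, 114, 72, 62, 66, 60, 61, 62, 58, 67, 85, 131, 144, 141, 122, 79, 86, 82, 82, 71, 65, 86]
288 [46, 45, 47, 49, 53, 50, 49, 47, 69, 107, 105, 115, 117, 122, 123, 122, 114, 108, 94, 61, 47, 48, 49, 51, 45, 51, 46, 51, 46, 46]
295 [50, 51, 49, 49, 45, 50, 49, 53, 45, 53, 73, 110, 117, 120, 122, 125, 116, 108, 79, 45, 46, 50, 49, 47, 66, 100, 118, 136, 141, 131]
300 [46, 45, 49, 42, 49, 51, 46, 48, 47, 47, 71, 106, 114, 120, 122, 120, 119, 103, 70, 45, 66, 66, 65, 43, 46, 52, 48, 44, 48, 43]
[[305.  260.8]
 [305.5 282.5]
 [306.  305.5]]
```

Emit:
drive_tool(
  plan=[
    {"slide": [0.36, 0.07, 0.2], "dr": [0, 0, 0]},
    {"slide": [0, 0, 0], "dr": [0, 0, 0]},
    {"slide": [-0.19, 1, 0], "dr": [0, 0, 0]},
    {"slide": [-0.19, 1, 0], "dr": [0, 0, 0]},
    {"slide": [-0.19, 1, 0], "dr": [0, 0, 0]},
  ],
)

```text
time: 11.38
tcp_pos: [0.4481, -0.3154, 0.1489]
orientation: [3.139, -0.0, 1.655]
ft_force: [-0.5, -0.1, -2.3]
width: 0.0245
grasp_force: 59.8
```

Emit:
drive_tool(
  plan=[
    {"slide": [-0.15, 0.8, 0], "dr": [0, 0, 0]},
    {"slide": [-0.15, 0.8, 0], "dr": [0, 0, 0]},
    {"slide": [0, 0, 0], "dr": [0, 0, 0]},
    {"slide": [0, 0, 0], "dr": [0, 0, 0]},
    {"slide": [0, 0, 0], "dr": [0, 0, 0]},
  ],
)

```text
time: 11.8
tcp_pos: [0.464, -0.3176, 0.149]
orientation: [3.139, 0.001, 1.655]
ft_force: [1.7, -3.5, -2.0]
width: 0.0247
grasp_force: 60.1
```

```bash
python3 - <<'E'
from go import *
import pickle
f=grab_frame("wrist");g=grab_frame("side");sc=grab_frame("scene");pickle.dump((f,g,sc),open("W5.pkl","wb"))
P,Q,s=cur();print(P,s["ft_force"],s["torque"])
h=np.array([.9945,-.1048,0]);l=np.array([.1048,.9945,0])
for N in([.5171,-.3277,0],[.5183,-.3228,0]):
  d=np.array(N)-P;print(d@h,d@l)
E
```

```text
[ 0.46375732 -0.31747235  0.14911068] [ 1.73008906 -4.69057785 -2.06995063] [-0.86332489 -0.26959744 -0.03137724]
0.05412115311618506 -0.004581089385775425
0.05480103311618504 0.00041772061422458906
```

Emit:
drive_tool(
  plan=[
    {"slide": [-0.15, 0, 0], "dr": [0, 0, 0]},
    {"slide": [0, 0, 0], "dr": [0, 0, 0]},
    {"slide": [0, 0, 0], "dr": [0, 0, 0]},
    {"slide": [0, 0, 0], "dr": [0, 0, 0]},
    {"slide": [0, 0, 0], "dr": [0, 0, 0]},
  ],
)

```text
time: 12.37
tcp_pos: [0.4639, -0.3183, 0.1487]
orientation: [3.14, -0.001, 1.656]
ft_force: [-0.2, -0.8, -1.5]
width: 0.0248
grasp_force: 60.1
```

```bash
python3 - <<'E'
from go import *
P,Q,s=cur();print(P,s["ft_force"],s["torque"])
f=grab_frame("wrist")
cv2.imwrite("pics/w6.png",cv2.resize(f["img"][190:310,270:480],(800,457),interpolation=2)[:,:,::-1])
E
```

```text
[ 0.46390138 -0.31833447  0.14873554] [-0.16966139 -0.77721011 -1.53130963] [ 0.01040929 -0.03768864 -0.02237717]
```

View pics/w6.png

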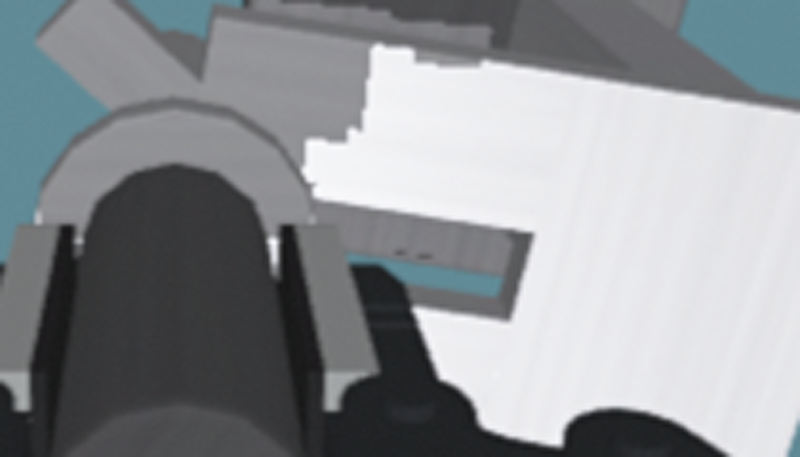

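Emit:
drive_tool(
  plan=[
    {"slide": [-0.12, 0, 0], "dr": [0, 0, 0]},
    {"slide": [-0.1, 0.5, 0], "dr": [0, 0, 0]},
    {"slide": [-0.1, 0.5, 0], "dr": [0, 0, 0]},
    {"slide": [-0.1, 0.5, 0], "dr": [0, 0, 0]},
    {"slide": [0, 0, 0], "dr": [0, 0, 0]},
  ],
)

```text
time: 12.83
tcp_pos: [0.4803, -0.3216, 0.1488]
orientation: [3.139, -0.0, 1.656]
ft_force: [-0.2, -0.5, -2.1]
width: 0.0248
grasp_force: 60.1
```

```bash
python3 - <<'E'
from go import *
P,Q,s=cur();print(P,s["ft_force"],s["torque"])
E
```

```text
[ 0.4802644  -0.32159147  0.14881314] [-0.19161471 -0.50470515 -2.11201205] [-0.03861911 -0.02494622  0.0051649 ]
```

Emit:
drive_tool(
  plan=[
    {"slide": [-0.1, 0.5, 0], "dr": [0, 0, 0]},
    {"slide": [-0.1, 0.5, 0], "dr": [0, 0, 0]},
    {"slide": [-0.1, 0.5, 0], "dr": [0, 0, 0]},
    {"slide": [-0.1, 0.5, 0], "dr": [0, 0, 0]},
    {"slide": [0, 0, 0], "dr": [0, 0, 0]},
  ],
)

```text
time: 13.25
tcp_pos: [0.5004, -0.3239, 0.1489]
orientation: [3.139, 0.0, 1.656]
ft_force: [-0.4, -0.4, -2.4]
width: 0.0249
grasp_force: 60.1
```

Emit:
drive_tool(
  plan=[
    {"slide": [-0.06, 0.3, 0], "dr": [0, 0, 0]},
    {"slide": [-0.06, 0.3, 0], "dr": [0, 0, 0]},
    {"slide": [0, 0, 0], "dr": [0, 0, 0]},
    {"slide": [0, 0, 0], "dr": [0, 0, 0]},
    {"slide": [0, 0, 0], "dr": [0, 0, 0]},
  ],
)

```text
time: 13.67
tcp_pos: [0.5056, -0.3245, 0.149]
orientation: [3.14, -0.0, 1.655]
ft_force: [-0.2, -0.6, -2.0]
width: 0.0249
grasp_force: 60.1
```

Emit:
drive_tool(
  plan=[
    {"slide": [-0.04, 0.2, 0], "dr": [0, 0, 0]},
    {"slide": [-0.04, 0.2, 0], "dr": [0, 0, 0]},
    {"slide": [-0.04, 0.2, 0], "dr": [0, 0, 0]},
    {"slide": [0, 0, 0], "dr": [0, 0, 0]},
    {"slide": [0, 0, 0], "dr": [0, 0, 0]},
  ],
)

```text
time: 14.08
tcp_pos: [0.5114, -0.3253, 0.149]
orientation: [3.14, -0.0, 1.655]
ft_force: [-4.2, 0.6, 0.4]
width: 0.0246
grasp_force: 60.7
```

Emit:
drive_tool(
  plan=[
    {"slide": [-0.04, 0.2, 0], "dr": [0, 0, 0]},
    {"slide": [0, 0, 0], "dr": [0, 0, 0]},
    {"slide": [0, 0, 0], "dr": [0, 0, 0]},
    {"slide": [0, 0, 0], "dr": [0, 0, 0]},
    {"slide": [0, 0, 0], "dr": [0, 0, 0]},
  ],
)

```text
time: 14.5
tcp_pos: [0.512, -0.3254, 0.149]
orientation: [-3.139, -0.002, 1.655]
ft_force: [-12.9, 1.1, 3.3]
width: 0.0243
grasp_force: 61.7
```

Emit:
drive_tool(
  plan=[
    {"slide": [0.05, -0.25, 0], "dr": [0, 0, 0]},
    {"slide": [0, 0, 0.2], "dr": [0, 0, 0]},
    {"slide": [0, 0, 0.15], "dr": [0, 0, 0]},
    {"slide": [0, 0, 0], "dr": [0, 0, 0]},
    {"slide": [0, 0, 0], "dr": [0, 0, 0]},
  ],
)

```text
time: 14.92
tcp_pos: [0.5112, -0.3251, 0.1451]
orientation: [3.14, -0.0, 1.655]
ft_force: [-0.5, -1.2, -2.3]
width: 0.0244
grasp_force: 60.3
```

Emit:
drive_tool(
  plan=[
    {"slide": [0, 0, 0.1], "dr": [0, 0, 0]},
    {"slide": [0, 0, 0], "dr": [0, 0, 0]},
    {"slide": [0, 0, 0], "dr": [0, 0, 0]},
    {"slide": [0, 0, 0], "dr": [0, 0, 0]},
    {"slide": [0, 0, 0], "dr": [0, 0, 0]},
  ],
)

```text
time: 15.33
tcp_pos: [0.5112, -0.3251, 0.1443]
orientation: [3.14, -0.0, 1.655]
ft_force: [-1.7, -0.8, -2.7]
width: 0.0249
grasp_force: 60.3
```

Emit:
drive_tool(
  plan=[
    {"slide": [0, 0, 0.1], "dr": [0, 0, 0]},
    {"slide": [0, 0, 0], "dr": [0, 0, 0]},
    {"slide": [0, 0, 0], "dr": [0, 0, 0]},
    {"slide": [0, 0, 0.1], "dr": [0, 0, 0]},
    {"slide": [0, 0, 0], "dr": [0, 0, 0]},
  ],
)

```text
time: 15.75
tcp_pos: [0.5113, -0.3252, 0.1439]
orientation: [3.139, 0.001, 1.656]
ft_force: [-7.3, 3.1, 10.5]
width: 0.0245
grasp_force: 61.6
```

Emit:
drive_tool(
  plan=[
    {"slide": [0, 0, 0.1], "dr": [0, 0, 0]},
    {"slide": [0, 0, 0], "dr": [0, 0, 0]},
    {"slide": [0, 0, 0], "dr": [0, 0, 0]},
    {"slide": [0, 0, 0], "dr": [0, 0, 0]},
    {"slide": [0, 0, 0], "dr": [0, 0, 0]},
  ],
)

```text
time: 16.17
tcp_pos: [0.5113, -0.3253, 0.1439]
orientation: [3.139, 0.001, 1.656]
ft_force: [-9.9, 5.0, 17.8]
width: 0.0247
grasp_force: 62.3
```

Emit:
drive_tool(
  plan=[
    {"slide": [0, 0, -0.2], "dr": [0, 0, 0]},
    {"slide": [0, 0, 0], "dr": [0, 0, 0]},
    {"slide": [0, 0, 0], "dr": [0, 0, 0]},
    {"slide": [0, 0, 0], "dr": [0, 0, 0]},
    {"slide": [0, 0, 0], "dr": [0, 0, 0]},
  ],
  squeeze=20,
)

```text
time: 16.58
tcp_pos: [0.5113, -0.3252, 0.1439]
orientation: [3.139, 0.0, 1.655]
ft_force: [-5.5, 2.9, 5.8]
width: 0.0246
grasp_force: 61.0
```

Emit:
drive_tool(
  plan=[
    {"slide": [0, 0, 0], "dr": [0, 0, 0]},
    {"slide": [0, 0, 0], "dr": [0, 0, 0]},
    {"slide": [0, 0, 0], "dr": [0, 0, 0]},
    {"slide": [0, 0, 0], "dr": [0, 0, 0]},
    {"slide": [0, 0, 0], "dr": [0, 0, 0]},
  ],
  grip=-1,
)

```text
time: 17.0
tcp_pos: [0.5114, -0.3252, 0.1434]
orientation: [3.139, -0.0, 1.655]
ft_force: [-0.1, -0.1, 0.1]
width: 0.0828
grasp_force: 0.0
```

Emit:
drive_tool(
  plan=[
    {"slide": [0, 0, 0], "dr": [0, 0, 0]},
    {"slide": [0, 0, 0], "dr": [0, 0, 0]},
    {"slide": [0, 0, 0], "dr": [0, 0, 0]},
    {"slide": [0, 0, -0.5], "dr": [0, 0, 0]},
    {"slide": [0, 0, -1], "dr": [0, 0, 0]},
  ],
)

```text
time: 17.42
tcp_pos: [0.5108, -0.3249, 0.158]
orientation: [3.141, -0.002, 1.655]
ft_force: [-0.1, 0.2, 1.1]
width: 0.0854
grasp_force: 0.0
```

Emit:
drive_tool(
  plan=[
    {"slide": [0, 0, -2], "dr": [0, 0, 0]},
    {"slide": [0, 0, -2.5], "dr": [0, 0, 0]},
    {"slide": [0, 0, -3], "dr": [0, 0, 0]},
    {"slide": [0, 0, -3], "dr": [0, 0, 0]},
    {"slide": [0, 0, -3], "dr": [0, 0, 0]},
  ],
)

```text
time: 17.83
tcp_pos: [0.5107, -0.325, 0.2962]
orientation: [3.139, 0.001, 1.656]
ft_force: [-0.7, -0.1, -0.1]
width: 0.0851
grasp_force: 0.0
```

```bash
python3 - <<'E'
from go import *
import pickle
fr={k:grab_frame(k) for k in("scene","side","wrist")};pickle.dump(fr,open("W7.pkl","wb"))
P,Q,s=cur();print(P)
# where is pin? dark handle pixel check near expected handle
c=np.array([.5113,-.3252,.12])
for k in fr:
    f=fr[k]
    q=proj(f,[c+[0,0,z] for z in(-.07,-.035,.003,.02,.036,.06,.066)])
    print(k,q.round(0).astype(int).tolist(),[f["img"][int(round(v)),int(round(u))].tolist() if 0<=v<400 and 0<=u<640 else None for u,v in q])
f=fr["side"]["img"].mean(2).astype(int)
u,v=proj(fr["side"],c+[0,0,.045])[0].round().astype(int)
for d in range(-12,14,3): print(v+d,f[v+d,u-10:u+11].tolist())
rel(bore+.035*-ry*0+.25*n,RP)
E
```

```text
[ 0.51134029 -0.32557393  0.29667216]
scene [[201, 245], [198, 236], [196, 225], [195, 221], [194, 216], [192, 209], [191, 207]] [[133, 130, 134], [206, 202, 208], [68, 66, 70], [71, 71, 72], [72, 71, 73], [114, 112, 115], [113, 111, 115]]
side [[346, 305], [346, 295], [347, 283], [347, 278], [347, 272], [347, 264], [347, 262]] [[130, 126, 126], [135, 130, 131], [72, 68, 70], [69, 68, 69], [71, 65, 65], [89, 83, 85], [84, 81, 82]]
wrist [[314, 165], [314, 171], [314, 179], [314, 183], [314, 187], [314, 194], [314, 196]] [[144, 145, 149], [60, 61, 63], [56, 55, 57], [54, 54, 56], [126, 126, 130], [129, 129, 131], [129, 131, 134]]
257 [77, 51, 52, 47, 52, 72, 91, 89, 88, 86, 88, 86, 83, 87, 85, 88, 86, 85, 83, 85, 88]
260 [104, 100, 90, 76, 76, 86, 90, 86, 79, 81, 76, 82, 84, 85, 87, 85, 86, 86, 89, 86, 89]
263 [112, 110, 110, 102, 93, 80, 79, 78, 86, 84, 83, 89, 82, 84, 85, 80, 79, 87, 87, 87, 87]
266 [114, 111, 114, 111, 108, 68, 53, 75, 86, 90, 85, 86, 85, 86, 80, 71, 54, 57, 79, 91, 89]
269 [108, 110, 102, 107, 103, 57, 54, 62, 64, 66, 67, 67, 70, 73, 68, 62, 53, 50, 47, 55, 83]
272 [106, 103, 104, 103, 90, 56, 54, 63, 69, 70, 67, 72, 73, 71, 63, 56, 49, 51, 55, 52, 47]
275 [129, 141, 95, 96, 97, 43, 57, 63, 63, 69, 69, 70, 71, 70, 59, 65, 116, 155, 154, 155, 154]
278 [149, 146, 116, 89, 90, 40, 55, 66, 65, 73, 68, 68, 68, 63, 58, 70, 121, 151, 149, 148, 149]
281 [148, 144, 147, 145, 84, 35, 56, 62, 65, 72, 66, 69, 69, 66, 53, 73, 131, 149, 147, 149, 152]
t 17.98 pos [ 0.5113 -0.3256  0.2967] world d [0.1945 0.1877 0.0031]
 slide cm in current tool axes [17.05 20.97 -0.26] | in target axes [14.16 20.96  9.53] | rotvec [0.0056 0.6149 0.0023] 35.2
```

Emit:
drive_tool(
  plan=[
    {"slide": [0, 0, -1], "dr": [0, 0.0615, 0]},
    {"slide": [0, 0, 0], "dr": [0, 0.0615, 0]},
    {"slide": [0, 0, 0], "dr": [0, 0.0615, 0]},
    {"slide": [0, 0, 0], "dr": [0, 0.0615, 0]},
    {"slide": [0, 0, 0], "dr": [0, 0.0615, 0]},
  ],
  grip=1,
)

```text
time: 18.4
tcp_pos: [0.5107, -0.3251, 0.3029]
orientation: [3.14, -0.312, 1.656]
ft_force: [0.1, 0.1, -0.2]
width: 0.0254
grasp_force: 0.0
```

Emit:
drive_tool(
  plan=[
    {"slide": [0, 0, 0], "dr": [0, 0.0615, 0]},
    {"slide": [0, 0, 0], "dr": [0, 0.0615, 0]},
    {"slide": [0, 0, 0], "dr": [0, 0.0615, 0]},
    {"slide": [0, 0, 0], "dr": [0, 0.0615, 0]},
    {"slide": [0, 0, 0], "dr": [0, 0.0615, 0]},
  ],
)

```text
time: 18.82
tcp_pos: [0.5107, -0.3252, 0.3028]
orientation: [3.14, -0.619, 1.656]
ft_force: [0.5, 0.5, 0.1]
width: 0.0002
grasp_force: 0.0
```

Emit:
drive_tool(
  plan=[
    {"slide": [1.415, 1.593, 1.455], "dr": [0, 0, 0]},
    {"slide": [1.415, 1.593, 1.455], "dr": [0, 0, 0]},
    {"slide": [1.415, 1.593, 1.455], "dr": [0, 0, 0]},
    {"slide": [1.415, 1.593, 1.455], "dr": [0, 0, 0]},
    {"slide": [1.415, 1.593, 1.455], "dr": [0, 0, 0]},
  ],
)

```text
time: 19.23
tcp_pos: [0.5822, -0.2179, 0.2842]
orientation: [3.14, -0.616, 1.656]
ft_force: [0.4, 0.5, -0.5]
width: -0.0001
grasp_force: 0.0
```

Emit:
drive_tool(
  plan=[
    {"slide": [1.415, 1.593, 1.455], "dr": [0, 0, 0]},
    {"slide": [1.415, 1.593, 1.455], "dr": [0, 0, 0]},
    {"slide": [1.415, 1.593, 1.455], "dr": [0, 0, 0]},
    {"slide": [1.415, 1.593, 1.455], "dr": [0, 0, 0]},
    {"slide": [1.415, 1.593, 1.455], "dr": [0, 0, 0]},
  ],
)

```text
time: 19.65
tcp_pos: [0.6532, -0.1117, 0.2657]
orientation: [3.141, -0.616, 1.656]
ft_force: [0.0, -0.4, 0.9]
width: -0.0
grasp_force: 0.0
```

Emit:
drive_tool(
  plan=[
    {"slide": [0, 0, 0], "dr": [0, 0, 0]},
    {"slide": [0, 0, 0], "dr": [0, 0, 0]},
    {"slide": [0, 0, 0], "dr": [0, 0, 0]},
    {"slide": [0, 0, 0], "dr": [0, 0, 0]},
    {"slide": [0, 0, 0], "dr": [0, 0, 0]},
  ],
)

```text
time: 20.07
tcp_pos: [0.6525, -0.114, 0.2667]
orientation: [3.139, -0.615, 1.656]
ft_force: [0.1, 0.2, 0.2]
width: 0.0001
grasp_force: 0.0
```

```bash
python3 - <<'E'
from go import *
rel(bore+.05*ry+.028*n,RP);print(cur()[2]["qpos"])
E
```

```text
t 20.07 pos [ 0.6525 -0.114   0.2667] world d [-0.0072  0.0988 -0.1488]
 slide cm in current tool axes [-0.5   0.07 17.86] | in target axes [-0.42  0.11 17.87] | rotvec [ 0.0023 -0.0043  0.0004] 0.3
[-0.53779355  0.77388558  0.79942062  0.52205226  1.90957279 -0.53104079]
```

Emit:
drive_tool(
  plan=[
    {"slide": [-0.2, 0, 2.5], "dr": [0, 0, 0]},
    {"slide": [-0.2, 0, 3], "dr": [0, 0, 0]},
    {"slide": [0, 0, 3], "dr": [0, 0, 0]},
    {"slide": [0, 0, 3], "dr": [0, 0, 0]},
    {"slide": [0, 0, 2.5], "dr": [0, 0, 0]},
  ],
)

```text
time: 20.48
tcp_pos: [0.6458, -0.0352, 0.1485]
orientation: [3.14, -0.616, 1.655]
ft_force: [0.7, 0.2, 0.2]
width: -0.0001
grasp_force: 0.0
```

Emit:
drive_tool(
  plan=[
    {"slide": [0, 0, 1], "dr": [0, 0, 0]},
    {"slide": [0, 0, 1], "dr": [0, 0, 0]},
    {"slide": [0, 0, 1], "dr": [0, 0, 0]},
    {"slide": [0, 0, 0.5], "dr": [0, 0, 0]},
    {"slide": [0, 0, 0], "dr": [0, 0, 0]},
  ],
)

```text
time: 20.9
tcp_pos: [0.6448, -0.0155, 0.1211]
orientation: [3.139, -0.615, 1.657]
ft_force: [-0.4, -0.3, -0.2]
width: -0.0003
grasp_force: 0.0
```

```bash
python3 - <<'E'
from go import *
rel(bore+.05*ry+.028*n,RP)
E
```

```text
t 20.9 pos [ 0.6448 -0.0155  0.1211] world d [ 0.0005  0.0003 -0.0032]
 slide cm in current tool axes [-0.16  0.05  0.28] | in target axes [-0.16  0.05  0.28] | rotvec [ 0.0013 -0.0045  0.0014] 0.3
```

Emit:
drive_tool(
  plan=[
    {"slide": [0, -0.7, 0], "dr": [0, 0, 0]},
    {"slide": [0, -0.7, 0], "dr": [0, 0, 0]},
    {"slide": [0, -0.7, 0], "dr": [0, 0, 0]},
    {"slide": [0, -0.7, 0], "dr": [0, 0, 0]},
    {"slide": [0, -0.7, 0], "dr": [0, 0, 0]},
  ],
)

```text
time: 21.32
tcp_pos: [0.6104, -0.0193, 0.1222]
orientation: [3.136, -0.614, 1.658]
ft_force: [2.9, -1.2, 0.9]
width: -0.0002
grasp_force: 1.3
```

Emit:
drive_tool(
  plan=[
    {"slide": [0, -0.8, 0], "dr": [0, 0, 0]},
    {"slide": [0, -0.8, 0], "dr": [0, 0, 0]},
    {"slide": [0, -0.8, 0], "dr": [0, 0, 0]},
    {"slide": [0, -0.8, 0], "dr": [0, 0, 0]},
    {"slide": [0, -0.8, 0], "dr": [0, 0, 0]},
  ],
)

```text
time: 21.73
tcp_pos: [0.5705, -0.0228, 0.1222]
orientation: [3.136, -0.614, 1.658]
ft_force: [2.7, -1.0, -0.3]
width: -0.0
grasp_force: 1.3
```

```bash
python3 - <<'E'
from go import *
rel(bore+.1785*ry+.028*n,RP);print(cur()[2]["ft_force"]@ry)
E
```

```text
t 21.73 pos [ 0.5705 -0.0228  0.1222] world d [-0.0532 -0.0032 -0.0042]
 slide cm in current tool axes [-0.13 -5.33  0.4 ] | in target axes [-0.14 -5.33  0.42] | rotvec [ 0.0043 -0.0028  0.0021] 0.3
-2.6012397303245267
```

The carriage is sliding with about 2.6 N of push force.

Emit:
drive_tool(
  plan=[
    {"slide": [0, -0.8, 0], "dr": [0, 0, 0]},
    {"slide": [0, -0.8, 0], "dr": [0, 0, 0]},
    {"slide": [0, -0.8, 0], "dr": [0, 0, 0]},
    {"slide": [0, -0.8, 0], "dr": [0, 0, 0]},
    {"slide": [0, -0.8, 0], "dr": [0, 0, 0]},
  ],
)

```text
time: 22.15
tcp_pos: [0.53, -0.0257, 0.1216]
orientation: [3.137, -0.614, 1.657]
ft_force: [2.2, -1.7, 1.9]
width: 0.0
grasp_force: 1.3
```

Emit:
drive_tool(
  plan=[
    {"slide": [0, -0.2, 0], "dr": [0, 0, 0]},
    {"slide": [0, -0.2, 0], "dr": [0, 0, 0]},
    {"slide": [0, -0.2, 0], "dr": [0, 0, 0]},
    {"slide": [0, -0.1, 0], "dr": [0, 0, 0]},
    {"slide": [0, -0.1, 0], "dr": [0, 0, 0]},
  ],
)

```text
time: 22.57
tcp_pos: [0.5224, -0.0259, 0.1212]
orientation: [3.139, -0.615, 1.657]
ft_force: [1.8, 0.1, 1.2]
width: -0.0001
grasp_force: 1.1
```

Emit:
drive_tool(
  plan=[
    {"slide": [0, -0.1, 0], "dr": [0, 0, 0]},
    {"slide": [0, -0.1, 0], "dr": [0, 0, 0]},
    {"slide": [0, -0.1, 0], "dr": [0, 0, 0]},
    {"slide": [0, -0.1, 0], "dr": [0, 0, 0]},
    {"slide": [0, 0, 0], "dr": [0, 0, 0]},
  ],
)

```text
time: 22.98
tcp_pos: [0.5181, -0.0263, 0.1211]
orientation: [3.139, -0.615, 1.657]
ft_force: [1.7, -0.1, 0.2]
width: -0.0001
grasp_force: 0.5
```

Emit:
drive_tool(
  plan=[
    {"slide": [0, -0.1, 0], "dr": [0, 0, 0]},
    {"slide": [0, -0.1, 0], "dr": [0, 0, 0]},
    {"slide": [0, -0.1, 0], "dr": [0, 0, 0]},
    {"slide": [0, 0, 0], "dr": [0, 0, 0]},
    {"slide": [0, 0, 0], "dr": [0, 0, 0]},
  ],
)

```text
time: 23.4
tcp_pos: [0.5151, -0.0265, 0.1211]
orientation: [3.14, -0.615, 1.657]
ft_force: [0.4, -0.2, -0.1]
width: -0.0001
grasp_force: 0.3
```

Emit:
drive_tool(
  plan=[
    {"slide": [0, -0.1, 0], "dr": [0, 0, 0]},
    {"slide": [0, -0.1, 0], "dr": [0, 0, 0]},
    {"slide": [0, -0.1, 0], "dr": [0, 0, 0]},
    {"slide": [0, 0, 0], "dr": [0, 0, 0]},
    {"slide": [0, 0, 0], "dr": [0, 0, 0]},
  ],
)

```text
time: 23.82
tcp_pos: [0.5148, -0.0266, 0.1212]
orientation: [3.132, -0.614, 1.658]
ft_force: [17.6, 4.9, -7.0]
width: 0.0003
grasp_force: 8.9
```

Emit:
drive_tool(
  plan=[
    {"slide": [0, -0.1, 0], "dr": [0, 0, 0]},
    {"slide": [0, -0.1, 0], "dr": [0, 0, 0]},
    {"slide": [0, 0, 0], "dr": [0, 0, 0]},
    {"slide": [0, 0, 0], "dr": [0, 0, 0]},
    {"slide": [0, 0, 0], "dr": [0, 0, 0]},
  ],
)

```text
time: 24.23
tcp_pos: [0.5147, -0.0267, 0.1213]
orientation: [3.126, -0.613, 1.659]
ft_force: [29.0, 8.9, -11.5]
width: 0.0002
grasp_force: 15.0
```

Emit:
drive_tool(
  plan=[
    {"slide": [0, 0.5, 0], "dr": [0, 0, 0]},
    {"slide": [0, 1, 0], "dr": [0, 0, 0]},
    {"slide": [0, 1, 0], "dr": [0, 0, 0]},
    {"slide": [0, 0, -1], "dr": [0, 0, 0]},
    {"slide": [0, 0, -2], "dr": [0, 0, 0]},
  ],
)

```text
time: 24.65
tcp_pos: [0.5355, -0.0413, 0.1448]
orientation: [-3.139, -0.618, 1.656]
ft_force: [-0.2, -0.3, 1.0]
width: 0.0
grasp_force: 0.0
```

Emit:
drive_tool(
  plan=[
    {"slide": [0, 0, -3], "dr": [0, 0, 0]},
    {"slide": [0, 0, -3], "dr": [0, 0, 0]},
    {"slide": [0, 0, -3], "dr": [0, 0, 0]},
    {"slide": [0, 0, -3], "dr": [0, 0, 0]},
    {"slide": [0, 0, -3], "dr": [0, 0, 0]},
  ],
)

```text
time: 25.07
tcp_pos: [0.5428, -0.1295, 0.27]
orientation: [3.14, -0.615, 1.656]
ft_force: [0.7, -1.1, -0.4]
width: -0.0002
grasp_force: 0.0
```

Emit:
drive_tool(
  plan=[
    {"slide": [0, 0, 0], "dr": [0, 0, 0]},
    {"slide": [0, 0, 0], "dr": [0, 0, 0]},
    {"slide": [0, 0, 0], "dr": [0, 0, 0]},
    {"slide": [0, 0, 0], "dr": [0, 0, 0]},
    {"slide": [0, 0, 0], "dr": [0, 0, 0]},
  ],
)

```text
time: 25.48
tcp_pos: [0.5434, -0.1277, 0.2675]
orientation: [3.141, -0.616, 1.657]
ft_force: [-1.1, -0.3, -0.8]
width: 0.0003
grasp_force: 0.0
```

```bash
python3 - <<'E'
from go import *
import pickle
W=pickle.load(open("W7.pkl","rb"));P,Q,s=cur();print(P,s["ft_force"],s["time"])
g=grab_frame("side");c=np.array([.5113,-.3252,.12])
u,v=proj(g,c+[0,0,.02])[0].round().astype(int)
d=np.abs(g["img"].astype(int)-W["side"]["img"])[v-25:v+35,u-20:u+30].mean(2);print("parked region diff",d.mean(),(d>40).sum())
f=grab_frame("wrist")
hb=bore+.11*ry
def pr(p): 
    q=proj(f,p)[0].round().astype(int);return q.tolist(),(f["img"][q[1],q[0]].tolist() if 0<=q[0]<640 and 0<=q[1]<400 else None)
print("bore home (dark hole?)",pr(hb),"face beside",pr(hb+.025*ry),pr(hb-.02*ry),"fin top",pr(hb+.09*ry+.055*n))
u,v=pr(hb)[0];print(f["img"][v-2:v+7:4,u-25:u+50:3].mean(2).astype(int).tolist())
E
```

```text
[ 0.54337438 -0.12771866  0.2674775 ] [-1.1219097  -0.26772499 -0.83346679] 25.4833
parked region diff 6.0553333333333335 44
bore home (dark hole?) ([363, 177], [245, 243, 242]) face beside ([340, 177], [242, 239, 238]) ([381, 177], [243, 241, 240]) fin top ([274, 189], [158, 154, 152])
[[240, 240, 240, 241, 235, 239, 240, 240, 241, 220, 98, 126, 241, 241, 241, 241, 240, 241, 241, 241, 242, 242, 243, 242, 243], [238, 238, 238, 238, 219, 235, 240, 240, 225, 117, 108, 132, 238, 237, 237, 237, 237, 237, 237, 239, 240, 240, 239, 240, 240], [240, 241, 240, 240, 240, 131, 127, 129, 128, 122, 111, 225, 240, 239, 239, 239, 239, 239, 240, 47, 38, 39, 35, 36, 38]]
```

```bash
python3 - <<'E'
from go import *
import pickle
F0=pickle.load(open("F0.pkl","rb"))["side"];g=grab_frame("side")
off=-.028*.819*rx*0
for nm,f in(("before",F0),("now",g)):
  for a in(-.015,):
    p=[bore+a*np.cross(ry,n)+k*.001*ry for k in range(-60,290,7)]
    q=proj(f,p).round().astype(int);print(nm,list(zip(range(-60,290,7),[int(f["img"][v,u].mean()) for u,v in q])))
cv2.imwrite("pics/end.png",g["img"][:,:,::-1])
a=F0["img"];b=g["img"]
q=proj(F0,bore+.2*ry)[0].round().astype(int);print(q)
for v in(q[1]-6,q[1],q[1]+6):
  print(v,a[v,296:420:3].mean(1).astype(int).tolist());print(v,b[v,296:420:3].mean(1).astype(int).tolist())
E
```

```text
before [(-60, 84), (-53, 81), (-46, 72), (-39, 198), (-32, 198), (-25, 198), (-18, 203), (-11, 106), (-4, 105), (3, 100), (10, 131), (17, 156), (24, 199), (31, 199), (38, 197), (45, 197), (52, 189), (59, 200), (66, 199), (73, 195), (80, 103), (87, 104), (94, 90), (101, 206), (108, 201), (115, 161), (122, 91), (129, 198), (136, 202), (143, 203), (150, 204), (157, 204), (164, 203), (171, 205), (178, 207), (185, 205), (192, 207), (199, 208), (206, 207), (213, 211), (220, 208), (227, 207), (234, 90), (241, 94), (248, 94), (255, 53), (262, 56), (269, 43), (276, 57), (283, 68)]
now [(-60, 85), (-53, 82), (-46, 77), (-39, 198), (-32, 201), (-25, 200), (-18, 204), (-11, 204), (-4, 204), (3, 192), (10, 100), (17, 101), (24, 147), (31, 205), (38, 205), (45, 204), (52, 207), (59, 206), (66, 206), (73, 206), (80, 203), (87, 202), (94, 202), (101, 196), (108, 204), (115, 200), (122, 204), (129, 201), (136, 202), (143, 186), (150, 126), (157, 130), (164, 119), (171, 131), (178, 131), (185, 126), (192, 99), (199, 102), (206, 105), (213, 133), (220, 133), (227, 97), (234, 54), (241, 58), (248, 51), 
[... 572 characters left out ...]
1, 100, 195, 202, 132, 190, 201, 200, 199, 203, 172, 178, 204, 204, 202, 119, 79, 82, 84, 82, 79]
213 [126, 95, 50, 54, 54, 65, 139, 135, 93, 204, 200, 133, 133, 132, 192, 206, 205, 205, 174, 154, 198, 203, 202, 206, 209, 209, 208, 210, 192, 175, 122, 106, 30, 25, 54, 127, 123, 78, 86, 84, 85, 84]
219 [129, 70, 42, 96, 91, 87, 213, 209, 208, 208, 207, 209, 210, 197, 185, 175, 108, 27, 96, 213, 208, 168, 144, 193, 183, 142, 115, 96, 99, 103, 98, 105, 107, 104, 105, 116, 86, 80, 81, 80, 83, 87]
219 [129, 70, 43, 56, 53, 51, 135, 129, 109, 105, 172, 164, 126, 45, 138, 135, 129, 189, 192, 207, 208, 207, 200, 194, 209, 209, 207, 204, 204, 204, 206, 206, 193, 183, 141, 117, 88, 81, 80, 83, 81, 84]
```

```bash
python3 -c "
from h import *
print(close_job())"
```

```text
the job is handed in; nothing more can be done
None
```

The lock pin is drawn and hangs by its collar at the back of the holder's notch, released. The carriage is home against the end block (about 112 mm of travel in the side view, with a firm stop), and the job was handed in after about 25 s; I took no final check picture of the glass lifter, sealant tube or pliers, but no move touched them.

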